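Put the piled lids back on the canisters

ROBOT

A 6-joint arm with a two-finger parallel gripper is mounted at the origin on the work surface. World frame = base frame: x ahead of the robot, y to its left, z up, the work surface at z = 0. Lengths are in mm, angles in degrees, forces in N, time in s.
With the tool pointing down it reaches from about 300 to 850 mm from the base axis. Payload 4.2 kg.
Tool frame: the origin (TCP) lies at the very end of the fingers, on their centre line; the grasp point (between the pads) lies 19 mm behind it (env.tcp_to_grasp is the distance from the TCP to the grasp point, in mm); z points along the fingers, y is the line along which they close (so a half turn about z gives the same grasp; the last joint's range is limited). The gripper opens to 91 mm and grips with 3 to 60 N. Pads are 32 mm wide; open, the fingers measure 118 mm over their backs; the gripper's body (76 mm by 178 mm) begins 60 mm behind the grasp point.
Start: joints at [-75.917, 18.312, 89.639, -0, 72.044, -1.146], TCP at [151.044, -554.823, 213.976] pointing down, gripper open.
Joint ranges: [-177.97, 177.97], [-48.28, 115.42], [12.27, 149.76], [-77.06, 257.06], [2.81, 150.46], [-146.56, 146.56]. Speed limits (degrees/s): [147.25, 147.25, 180, 180, 180, 180].

INTERFACE

Orientations are given as [roll, pitch, yaw] about the fixed x, y, z axes, in that order (R = Rz(yaw) Ry(pitch) Rx(roll)).
In Python, from workcell import env gives the robot as it stands.
- The arm moves only by the tool move_arm, never from a script. Its argument "plan" is a list of rows, each a list of 3 entries, a list of its own where there are three numbers: the shift along the world's x, y, z in cm, then the turn about the world's z in degrees, then the closure, from 0 (fully open) to 1 (shut). In form: [[[x, y, z], turn, claw], ...]. A call has 1 to 5 rows; each row shifts and turns the commanded pose from where the row before left it; what a row does not reach is not made up. A row lasts 1/10 s, in which the tool goes at most 50 mm and 8.59 degrees, less where a joint would pass 70% of its speed; a pose out of reach is approached as far as the arm can. A call is refused whole if a number of a shift passes 5 or a number of a turn 8.59, either way. A call with a gripper value outside its range is refused whole. The fingers move at their own pace and stop on an object; "squeeze" is the grip in N (left out, the last holds). Time passes only in rows, so rows that do not move let the fingers close. It gives the time, the measured TCP pose, the force, the opening and the grip force at its end, in the units of the state.
- env.state(): the state, without advancing time (a new reading comes with each control period).
- env.grab_frame(name): name is "side" or "top"; returns a dict with "frame" (420x560x3 uint8, red, green, blue), "z_map" (420x560 float32, mm along the optical axis (not along the pixel's ray), 0 where there is no reading), "fovy" (degrees; the focal length in pixels is half the picture's height over the tangent of half this angle, whatever the lens; pixels are square), "cx", "cy" (the principal point, pixels), "position" and "orientation" of the camera in the world. Camera axes: x right, y down, z forward; pixel columns grow to the right and rows downward; lengths in mm; the calibration is good to about 2 mm. A picture is of the moment at which its call begins.
- env.job_done(): hands the job in; it is judged then, once.
Trained networks look in a picture, given as the dict that the camera call returned (one of the last four; its "shot" number tells which), for a name from the list of things; names that differ only in an ending like _2 or _b are one class to them, and where a whole thing is asked for, a point or a joint stands for the part that bears it (a point fixed in the world has none). Each returns a list of dicts, best first, with "score" (0 to 1); they miss things now and then, are a little off and sometimes report something else, mostly with a low value. They report only what shows in the picture. A call takes as long as a camera call. They do not tell look-alikes from the thing itself.
- env.search_frame(picture, label): "point" ([column, row] in pixels, amid what is visible of it).
- env.landmark_of(picture, label): "point" ([column, row] in pixels: a listed point, or the origin of a listed thing).
The state is a dict: "time_s": time; "qpos": joint angles; "qvel": joint speeds; "effort": joint torques, N m; "ee_pos": TCP position; "ee_rot": TCP orientation; "force": force on the tool from outside, world axes, zero at the start; "torque": the same for the moment, N m; "gripper_width": finger opening in mm; "gripper_force": force on a finger pad.
Only numpy, scipy, OpenCV 4.12 (cv2) and the standard library are available. Lean on these libraries where they do the work, as an engineer would, in place of code of your own. Each camera call takes 0.05 s, during which the arm holds its last target. There are 200 camera calls.

TASK

The four enamel canisters have been washed and their lids are piled up on the cork trivet. Take the pile apart and put each lid on the canister of its own colour, set fully down and level, without dropping a lid. Leave the canisters standing where they are, and do not knock over the salt or pepper shaker.

Things in the scene. Friction and masses are not known exactly. Their poses are not given: they have to be found in the camera images.
- lid_yellow: largest lid: yellow enamelled cap, 130 mm in diameter, open below (inside 124 mm wide, 25 mm deep); at the bottom of the pile, on an 8 mm trivet. Origin: centre of its lower edge, z up. Flat top at 28 mm; on it a round black knob, 28 mm in diameter from 37 mm to its top at 48 mm above the origin. About 160 g. Its knob is inside the lid above, which must first rise straight up 25 mm.
- lid_red: second largest lid: red enamelled cap, 112 mm in diameter, open below (inside 106 mm wide, 25 mm deep); in the pile on the yellow lid. Origin: centre of its lower edge, z up. Flat top at 28 mm; on it a round black knob, 28 mm in diameter from 37 mm to its top at 48 mm above the origin. About 120 g. Its knob is inside the lid above, which must first rise straight up 25 mm.
- lid_green: third largest lid: green enamelled cap, 94 mm in diameter, open below (inside 88 mm wide, 25 mm deep); in the pile on the red lid. Origin: centre of its lower edge, z up. Flat top at 28 mm; on it a round black knob, 28 mm in diameter from 37 mm to its top at 48 mm above the origin. About 90 g. Its knob is inside the lid above, which must first rise straight up 25 mm.
- lid_blue: smallest lid: blue enamelled cap, 76 mm in diameter, open below (inside 70 mm wide, 25 mm deep); in the pile on the green lid, at the top of the pile. Origin: centre of its lower edge, z up. Flat top at 28 mm; on it a round black knob, 28 mm in diameter from 37 mm to its top at 48 mm above the origin. About 60 g.
- canister_yellow: largest canister: yellow enamelled tin, 130 mm in diameter, 145 mm high, loose, empty, open at the top. Origin: centre of its underside, z up. Its white neck is the top 26 mm, 116 mm wide at the foot, 106 mm at the mouth; the yellow lid slips over it with play and, fully down, has its origin 120 mm above this one. About 600 g.
- canister_red: second largest canister: red enamelled tin, 112 mm in diameter, 130 mm high, loose, empty, open at the top. Origin: centre of its underside, z up. Its white neck is the top 26 mm, 98 mm wide at the foot, 88 mm at the mouth; the red lid slips over it with play and, fully down, has its origin 105 mm above this one. About 480 g.
- canister_green: third largest canister: green enamelled tin, 94 mm in diameter, 115 mm high, loose, empty, open at the top. Origin: centre of its underside, z up. Its white neck is the top 26 mm, 80 mm wide at the foot, 70 mm at the mouth; the green lid slips over it with play and, fully down, has its origin 90 mm above this one. About 360 g.
- canister_blue: smallest canister: blue enamelled tin, 76 mm in diameter, 100 mm high, loose, empty, open at the top. Origin: centre of its underside, z up. Its white neck is the top 26 mm, 62 mm wide at the foot, 52 mm at the mouth; the blue lid slips over it with play and, fully down, has its origin 75 mm above this one. About 260 g.
- salt: salt shaker: white ceramic body with a steel cap, 38 mm in diameter, 65 mm high, standing loose among the canisters. Origin: centre of its underside; z up. To be left standing.
- pepper: pepper shaker: dark wooden body with a steel cap, 38 mm in diameter, 65 mm high, standing loose among the canisters. Origin: centre of its underside; z up. To be left standing.
Not all that is in view belongs to the job. Leave any pink or purple look-alike of the lid_blue alone.

How it is judged:
By the outcome, as a careful person would: the job done as asked, in the order asked, and still so for the second after the job is handed in, with the robot touching nothing.
It also fails if it takes over 102 s, if anything falls off the work surface, if the arm or the gripper's body presses on something with over 40 N, if the wrist force passes 120 N, or if a joint passes its speed limit or range.

## Working session

There is one attempt and no reset: what is moved stays moved. The work goes in short steps, Python scripts to look and compute and a tool call to move; the robot and the scene stay as the last step left them, time stands still between calls to the robot, and variables do not carry over. Pictures are saved under pics/ and viewed, at most 14 in all, crops included, and the job is handed in when it is done.

Besides the shell and the picture viewer there is one more tool, called after ">>>" as name(argument=value, ...) on one line, values as JSON. move_arm: Moves the arm, as the interface text tells. Its arguments: {"type":"object","properties":{"plan":{"type":"array","items":{"type":"array"}},"squeeze":{"type":"number"}},"required":["plan"]}

```bash
mkdir -p pics; ls
cat > h.py <<'E'
import numpy as np, cv2
from workcell import env
from scipy.spatial.transform import Rotation as R
def rot(o):
    o=np.array(o,float)
    if o.shape==(3,3): return o
    return R.from_euler('xyz',o,degrees=True).as_matrix()
def cloud(p):
    h,w=p['z_map'].shape; f=h/2/np.tan(np.radians(p['fovy'])/2)
    u,v=np.meshgrid(np.arange(w),np.arange(h)); z=p['z_map']
    c=np.stack([(u-p['cx'])/f*z,(v-p['cy'])/f*z,z],-1)
    return c@rot(p['orientation']).T+np.array(p['position'])
def save(p,n,crop=None,s=1):
    im=p['frame'][...,::-1]
    if crop: im=im[crop[1]:crop[3],crop[0]:crop[2]]
    cv2.imwrite('pics/'+n,cv2.resize(im,None,fx=s,fy=s,interpolation=cv2.INTER_CUBIC))
E
python3 - <<'E'
from h import *
P={}
for n in ['top','side']:
    p=env.grab_frame(n); save(p,n+'0.png'); P[n]=p
    print(n,{k:p[k] for k in('fovy','cx','cy','position','orientation')})
    c=cloud(p)
    for l in ['lid_yellow','lid_red','lid_green','lid_blue','canister_yellow','canister_red','canister_green','canister_blue','salt','pepper']:
        for d in env.search_frame(p,l)[:2]:
            u,v=[int(round(x)) for x in d['point']]
            print(n,l,round(d['score'],2),u,v,c[v,u].round())
print(env.state())
E
```

```text
pics
top {'fovy': 54.35252867575823, 'cx': 283.06209137995006, 'cy': 206.4447030158758, 'position': array([393.92988701,   6.10889761, 790.88914848]), 'orientation': array([-173.65875822,   -0.46773009,  -88.80981474])}
top lid_yellow 0.98 306 198 [495. -41.  34.]
top lid_red 0.55 264 239 [416.  34.  63.]
top lid_green 0.57 286 243 [409.  -4. 119.]
top lid_blue 0.86 287 219 [446.  -4. 140.]
top lid_blue 0.67 164 309 [289. 210.  45.]
top canister_yellow 0.74 132 218 [453. 291.   5.]
top canister_yellow 0.71 376 110 [ 679. -180.    4.]
top canister_green 0.78 212 125 [640. 145.   6.]
top canister_blue 0.55 450 220 [ 462. -321.    6.]
top salt 0.8 360 223 [ 448. -136.   62.]
top salt 0.53 287 221 [443.  -4. 139.]
top pepper 0.59 208 230 [430. 134.  66.]
side {'fovy': 49.11003749738191, 'cx': 282.9071915370241, 'cy': 208.17142593517556, 'position': array([ 224.09146331, -557.62592672,  613.65752981]), 'orientation': array([-130.36578298,   -1.23095348,  -22.14550139])}
side lid_yellow 0.73 277 263 [428. -62.  36.]
side lid_red 0.91 270 246 [421. -48.  66.]
side lid_green 0.7 274 233 [428
[... 367 characters left out ...]
 196 [428. 128.  39.]
{'time_s': 1.1, 'qpos': array([-7.59160328e+01,  1.83117991e+01,  8.96389986e+01,  2.83698897e-03,
        7.20432366e+01, -1.14730209e+00]), 'qvel': array([-0.09234549, -0.06654258, -0.04957706, -0.01282832,  0.04228872,
       -0.00482659]), 'effort': array([-1.43715029e-04, -4.12365425e+01, -2.32233864e+01,  7.29916454e-02,
        3.79899738e-02, -1.65618422e-05]), 'ee_pos': array([ 151.06930466, -554.82193988,  213.97694834]), 'ee_rot': array([ 1.79993982e+02, -2.57889815e-03,  1.52303950e+01]), 'force': array([ 0.16290511, -0.15614814, -0.3171127 ]), 'torque': array([-0.00018683, -0.0284256 ,  0.02520051]), 'gripper_force': 0.0, 'gripper_width': 90.80492710945357}
```

View pics/top0.png

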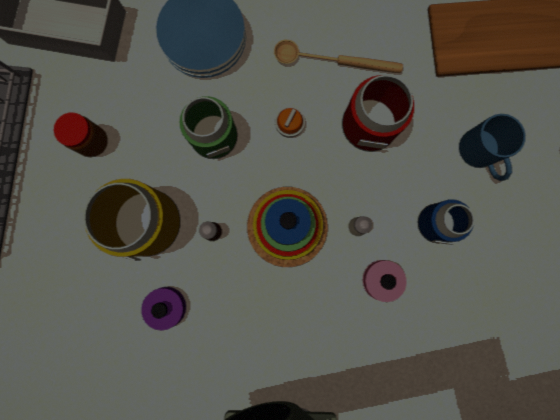

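View pics/side0.png

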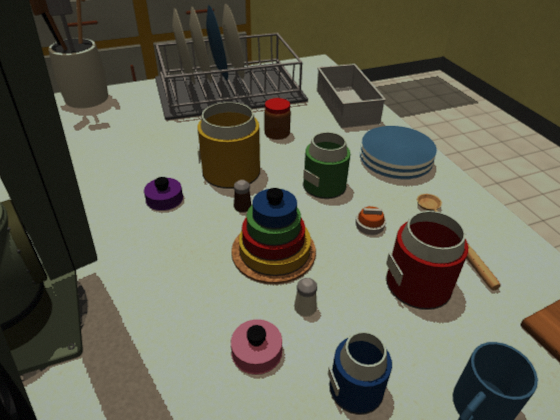

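The top picture shows the pile at (288,222), and canisters blue (450,220), red (382,105), green (208,125) and yellow (130,215). Salt is at (360,224) and pepper at (210,230).

Things that could be taken for lid_blue:
- blue cap on top of the pile (288,220): chosen, since it is blue and at z≈140
- purple look-alike (163,308)
- pink look-alike (386,280)
- mug (492,140)
- blue plates (202,32)

Next I fit circles and check a close crop.

```bash
cat >> h.py <<'E'
from scipy.optimize import least_squares
def circ(q,r):
    f=lambda a:np.hypot(q[:,0]-a[0],q[:,1]-a[1])-r
    s=least_squares(f,q[:,:2].mean(0),loss='soft_l1',f_scale=1.5); return s.x,np.median(abs(s.fun))
def disc(c,x,y,z0,z1,rad):   # points of a flat top
    q=c.reshape(-1,3); return q[(np.hypot(q[:,0]-x,q[:,1]-y)<rad)&(q[:,2]>z0)&(q[:,2]<z1)]
def mid(q):
    (a,b),r=cv2.minEnclosingCircle(q[:,:2].astype(np.float32)); return np.round([a,b,r,np.median(q[:,2])],1)
CAN=dict(blue=(460,-330,100,26),red=(700,-190,130,44),green=(640,150,115,35),yellow=(450,280,145,53))
def cans(c):
    for k,(x,y,h,r) in CAN.items():
        q=disc(c,x,y,h-4,h+5,110)
        if len(q)>20: print('can',k,len(q),circ(q,r+1),mid(q))
E
python3 - <<'E'
from h import *
for n in ['top','side']:
    p=env.grab_frame(n); c=cloud(p); print(n); cans(c)
    for l,z in [('yellow',36),('red',64),('green',92),('blue',120)]:
        q=disc(c,446,-4,z-3,z+4,90); print(l,len(q),mid(q) if len(q) else 0)
    print('knob',mid(disc(c,446,-4,134,146,60)))
    for s,x,y in [('salt',448,-136),('pepper',430,130)]: print(s,mid(disc(c,x,y,58,70,40)))
    if n=='top': save(p,'crop.png',(230,160,350,290),4)
E
```

```text
top
can blue 195 (array([ 456.104327  , -298.12837212]), np.float64(2.1035464863699254)) [ 456.2 -297.3   26.9   99.1]
can red 340 (array([ 651.94267794, -167.98947657]), np.float64(2.3267850908514163)) [ 651.1 -167.9   45.4  129.1]
can green 253 (array([621.05700498, 141.93016612]), np.float64(2.2867392880236324)) [620.5 141.5  35.7 114. ]
can yellow 460 (array([446.0113505 , 264.49054459]), np.float64(2.443593308695892)) [446.1 263.9  53.8 143.8]
yellow 733 [445.7  -7.8  64.9  35.4]
red 704 [443.2  -6.8  55.9  63.4]
green 660 [443.1  -7.2  46.9  91.4]
blue 1373 [444.8  -6.2  37.8 119.4]
knob [445.   -6.   13.8 139.1]
salt [ 445.9 -143.6   14.4   61.9]
pepper [431.3 136.7  14.5  61.7]
side
can blue 380 (array([ 456.40143586, -294.23218825]), np.float64(2.092791553190354)) [ 455.9 -295.    26.9   99.3]
can red 439 (array([ 651.74466777, -164.74113434]), np.float64(2.143527031713873)) [ 650.9 -165.    45.5  129.3]
can green 197 (array([620.642909  , 144.89129184]), np.float64(2.266714914194985)) [620.2 143.8  37.3 114.3]
can yellow 275 (array([446.17338686, 267.56675605]), np.float64(2.352293401782596)) [445.7 267.4  55.8 143.8]
yellow 627 [445.1  -5.9  65.   36. ]
red 549 [443.   -4.5  56.5  64. ]
green 519 [442.5  -5.2  47.3  92.1]
blue 834 [445.1  -4.4  39.4 120. ]
knob [444.4  -3.5  14.3 139.7]
salt [ 446.1 -141.8   14.7   62. ]
pepper [430.5 137.6  13.9  62.1]
```

View pics/crop.png

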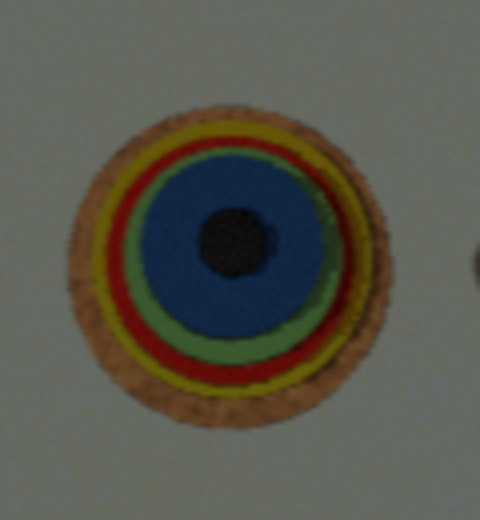

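The crop shows the blue cap with its black knob on top of the nested pile, centred at about (288,221) in the full image. The choice is confirmed, so I move over it.

>>> move_arm(plan=[[[2.26,4.23,0],0,0],[[2.26,4.23,0],0,0],[[2.26,4.23,0],0,0],[[2.26,4.23,0],0,0.2],[[2.26,4.23,0],0,0.3]], squeeze=25)

```text
time_s: 1.7
ee_pos: [264.6, -341.7, 214.1]
ee_rot: [180.0, -0.0, 15.2]
force: [1.2, 0.2, -0.3]
gripper_width: 78.2
gripper_force: 0.0
```

>>> move_arm(plan=[[[2.26,4.23,0],0,0.3],[[2.26,4.23,0],0,0.3],[[2.26,4.23,0],0,0.3],[[2.26,4.23,0],0,0.3],[[2.26,4.23,0],0,0.3]])

```text
time_s: 2.2
ee_pos: [377.6, -130.0, 214.4]
ee_rot: [179.9, -0.1, 15.2]
force: [0.3, 0.3, 0.3]
gripper_width: 63.8
gripper_force: 0.0
```

>>> move_arm(plan=[[[2.26,4.23,0],0,0.3],[[2.26,4.23,0],0,0.3],[[2.26,4.23,0],0,0.3],[[0,0,-3],0,0.3],[[0,0,0],0,0.3]])

```text
time_s: 2.7
ee_pos: [442.7, -3.6, 181.3]
ee_rot: [-179.9, 0.4, 15.4]
force: [-0.4, -0.7, -0.5]
gripper_width: 64.3
gripper_force: 0.0
```

>>> move_arm(plan=[[[0,0,0],0,0.3],[[0,0,0],0,0.3]])

```text
time_s: 2.9
ee_pos: [445.2, -5.7, 185.0]
ee_rot: [180.0, -0.1, 15.1]
force: [-0.6, 0.3, 0.3]
gripper_width: 63.9
gripper_force: 0.0
```

>>> move_arm(plan=[[[0,0.05,-3],0,0.3],[[0,0,-2],0,0.3],[[0,0,-1.1],0,0.3],[[0,0,0],0,0.3],[[0,0,0],0,0.5]])

```text
time_s: 3.4
ee_pos: [445.6, -4.9, 124.0]
ee_rot: [180.0, -0.1, 15.2]
force: [0.1, -0.5, -0.6]
gripper_width: 58.3
gripper_force: 0.0
```

>>> move_arm(plan=[[[0,0,0],0,0.8],[[0,0,0],0,1],[[0,0,0],0,1],[[0,0,0],0,1],[[0,0,0],0,1]])

```text
time_s: 3.9
ee_pos: [445.1, -4.4, 123.3]
ee_rot: [180.0, -0.0, 15.2]
force: [-0.2, -0.0, 3.0]
gripper_width: 27.0
gripper_force: 25.0
```

>>> move_arm(plan=[[[0,0,0],0,1],[[0,0,0.5],0,1],[[0,0,1],0,1],[[0,0,1],0,1],[[0,0,0],0,1]])

```text
time_s: 4.4
ee_pos: [446.1, -4.5, 149.7]
ee_rot: [179.9, -0.2, 15.2]
force: [0.1, -0.1, -0.6]
gripper_width: 26.8
gripper_force: 25.0
```

>>> move_arm(plan=[[[0,0,2],0,1],[[0,0,3],0,1],[[0,0,1],0,1],[[0,0,0],0,1]])

```text
time_s: 4.8
ee_pos: [445.8, -4.5, 209.2]
ee_rot: [179.9, -0.2, 15.2]
force: [0.3, -0.1, -1.1]
gripper_width: 26.7
gripper_force: 25.0
```

Run:
```python
from h import *
p=env.grab_frame('side'); save(p,'s1.png')
c=cloud(p)
q=disc(c,445,-5,100,121,60); print('green knob',mid(disc(c,443,-6,107,116,30)), 'green',mid(disc(c,443,-6,89,96,70)))
print(env.state()['ee_pos'])
cans(c)
```

```text
green knob [442.6  -5.5  14.6 111.7] green [442.1  -3.9  48.1  92. ]
[444.79952737  -4.44275543 207.85998113]
can blue 368 (array([ 456.46532678, -294.41190699]), np.float64(2.260702424704853)) [ 456.  -295.5   27.1   99.2]
can red 426 (array([ 651.62612633, -164.8077223 ]), np.float64(2.1727624320293835)) [ 652.1 -165.1   45.9  129.3]
can green 188 (array([620.49296843, 145.29883523]), np.float64(2.200642480727403)) [621.6 143.9  37.2 114.1]
can yellow 250 (array([447.09338303, 267.60614645]), np.float64(2.064614027151052)) [444.4 267.1  55.1 144. ]
```

View pics/s1.png

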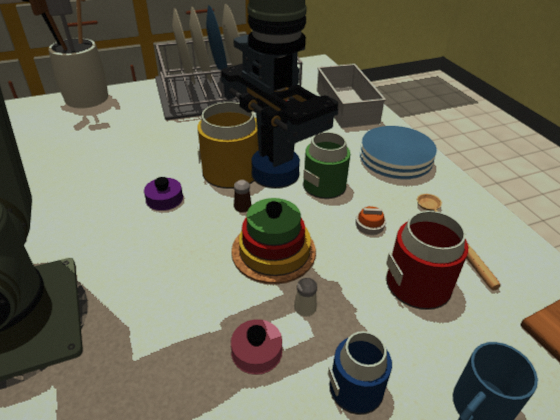

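The side picture shows the blue lid held level at (275,167), with green now on top of the pile, its knob at (274,209).

>>> move_arm(plan=[[[0.2,-4.87,0],0,1],[[0.2,-4.87,0],0,1],[[0.2,-4.87,0],0,1],[[0.2,-4.87,0],0,1],[[0.2,-4.87,0],0,1]])

```text
time_s: 5.35
ee_pos: [453.8, -249.4, 206.1]
ee_rot: [-179.9, 0.1, 15.2]
force: [1.4, -0.0, 0.1]
gripper_width: 26.7
gripper_force: 25.0
```

>>> move_arm(plan=[[[0.15,-4.87,0],0,1],[[0,0,0],0,1],[[0,0,-4],0,1],[[0,0,-3],0,1],[[0,0,0],0,1]])

```text
time_s: 5.85
ee_pos: [452.7, -293.7, 132.7]
ee_rot: [-179.4, 0.5, 15.2]
force: [0.2, 1.5, -0.4]
gripper_width: 26.6
gripper_force: 25.0
```

>>> move_arm(plan=[[[0,0,0],0,1],[[0,0,0],0,1]])

```text
time_s: 6.05
ee_pos: [457.3, -296.8, 139.3]
ee_rot: [179.9, -0.1, 15.3]
force: [0.4, 0.0, -0.4]
gripper_width: 26.5
gripper_force: 25.0
```

Run:
```python
from h import *
for n in ['top','side']:
    p=env.grab_frame(n); c=cloud(p)
    if n=='side':save(p,'s2.png',(270,280,450,420),4)
    s=env.state(); print(s['ee_pos'],s['force'])
    z=s['ee_pos'][2]
    q=disc(c,456,-296,z-20,z+1,42)
    print(n,len(q),mid(q) if len(q) else 0)
    q=disc(c,456,-296,70,z-33,50)
    print('can',len(q),circ(q,38))
```

```text
[ 457.3844975  -296.88087336  139.57439648] [-0.38460171 -0.13720136 -0.93538003]
top 4 [ 492.7 -288.6    2.9  134.9]
can 209 (array([ 457.73125427, -303.09595981]), np.float64(2.7520587027190615))
[ 457.31600957 -296.94071228  139.59807981] [ 0.23186761 -0.12075389 -0.30873197]
side 1753 [ 456.7 -295.6   38.   135.8]
can 931 (array([ 461.89652236, -289.03331841]), np.float64(2.525600988537846))
```

View pics/s2.png

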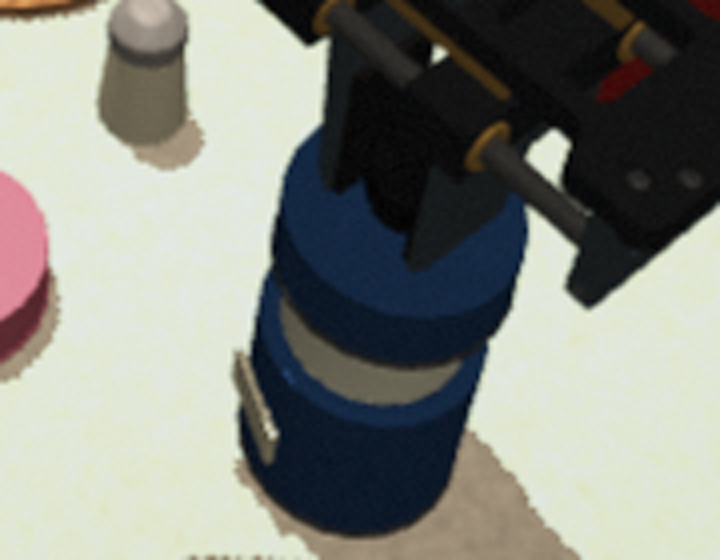

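The blue lid is centred over its canister's neck, just above the mouth. Lowering it.

>>> move_arm(plan=[[[0,0.1,-1],0,1],[[0,0,-1],0,1],[[0,0,-0.7],0,1],[[0,0,-0.3],0,1],[[0,0,0],0,1]])

```text
time_s: 6.65
ee_pos: [455.9, -295.4, 107.1]
ee_rot: [-179.9, 0.1, 15.2]
force: [-0.9, -0.1, -1.7]
gripper_width: 26.9
gripper_force: 25.0
```

>>> move_arm(plan=[[[0,0,-0.1],0,1],[[0,0,-0.1],0,1],[[0,0,0],0,1],[[0,0,0],0,1]])

```text
time_s: 7.05
ee_pos: [456.6, -295.8, 106.3]
ee_rot: [180.0, -0.0, 15.2]
force: [0.3, -0.0, 0.2]
gripper_width: 26.8
gripper_force: 25.0
```

>>> move_arm(plan=[[[0,0,-0.1],0,1],[[0,0,0],0,1],[[0,0,0],0,1]])

```text
time_s: 7.35
ee_pos: [456.7, -295.8, 106.2]
ee_rot: [179.9, -0.1, 15.2]
force: [-1.5, -0.0, 5.8]
gripper_width: 26.8
gripper_force: 25.0
```

Run:
```python
from h import *
p=env.grab_frame('side'); c=cloud(p)
s=env.state(); print(s['ee_pos'],s['force'])
q=disc(c,456,-296,90,112,42); print(len(q),mid(q))
```

```text
[ 456.66388792 -295.85146615  106.172532  ] [-1.53272683  0.53974417  5.98861094]
1562 [ 456.  -294.7   37.9  102.6]
```

Contact force is 6 N and the top is at 103 mm, so the blue lid is seated. Releasing and going back for green.

>>> move_arm(plan=[[[0,0,0],0,0.5],[[0,0,0],0,0.3],[[0,0,0],0,0.3],[[0,0,0],0,0.3],[[0,0,2],0,0.3]])

```text
time_s: 7.9
ee_pos: [454.6, -294.5, 122.7]
ee_rot: [-179.7, 0.2, 15.2]
force: [-0.4, 0.8, 0.3]
gripper_width: 62.4
gripper_force: 0.0
```

>>> move_arm(plan=[[[0,0,3],0,0.3],[[-0.24,4.82,0],0,0.3],[[-0.23,4.83,0],0,0.3],[[-0.23,4.82,0],0,0.3],[[-0.23,4.83,0],0,0.3]])

```text
time_s: 8.4
ee_pos: [446.6, -101.0, 155.0]
ee_rot: [180.0, -0.0, 15.2]
force: [0.7, 0.2, 0.6]
gripper_width: 64.0
gripper_force: 0.0
```

>>> move_arm(plan=[[[-0.23,4.82,0],0,0.3],[[-0.23,4.83,0],0,0.3],[[0,0,0],0,0.3],[[0,0,0],0,0.3],[[0,0,0],0,0.3]])

```text
time_s: 8.9
ee_pos: [442.6, -6.9, 154.9]
ee_rot: [180.0, 0.0, 15.2]
force: [-0.6, -0.5, 0.4]
gripper_width: 64.0
gripper_force: 0.0
```

Run:
```python
from h import *
for n in ['side']:
    p=env.grab_frame(n); c=cloud(p)
    print(env.state()['ee_pos'])
    print(n,'green knob',mid(disc(c,443,-6,107,116,30)), 'green',mid(disc(c,443,-6,89,96,70)))
    print('blue lid',mid(disc(c,456,-296,98,108,45)),'knob',mid(disc(c,456,-296,118,128,45)))
```

```text
[442.60199853  -7.25159078 154.91281022]
side green knob [442.8  -4.9  14.  111.7] green [443.6  -4.5  48.3  92. ]
blue lid [ 456.4 -294.    38.5  102.9] knob [ 456.5 -294.3   14.2  122.7]
```

>>> move_arm(plan=[[[0,0.1,-3],0,0.3],[[0,0,-2],0,0.3],[[0,0,-0.95],0,0.3],[[0,0,0],0,0.4],[[0,0,0],0,0.6]])

```text
time_s: 9.45
ee_pos: [443.1, -5.8, 96.0]
ee_rot: [180.0, -0.1, 15.2]
force: [-0.0, 0.3, 0.1]
gripper_width: 50.6
gripper_force: 0.0
```

>>> move_arm(plan=[[[0,0,0],0,0.8],[[0,0,0],0,1],[[0,0,0],0,1],[[0,0,0],0,1],[[0,0,0],0,1]])

```text
time_s: 9.95
ee_pos: [442.9, -5.2, 96.1]
ee_rot: [180.0, -0.1, 15.2]
force: [-1.6, -1.4, 4.7]
gripper_width: 26.6
gripper_force: 25.0
```

>>> move_arm(plan=[[[0,0,0],0,1],[[0,0,0.5],0,1],[[0,0,1],0,1],[[0,0,2],0,1],[[0,0,0],0,1]])

```text
time_s: 10.45
ee_pos: [444.3, -5.1, 132.7]
ee_rot: [179.9, -0.3, 15.2]
force: [-0.1, 0.3, -0.9]
gripper_width: 26.8
gripper_force: 25.0
```

Run:
```python
from h import *
p=env.grab_frame('side'); c=cloud(p)
s=env.state(); z=s['ee_pos'][2]; print(s['ee_pos'],s['force'],s['gripper_width'])
print('green',mid(disc(c,443,-6,z-8,z,55)),'red',mid(disc(c,443,-6,61,68,70)))
```

```text
[443.34898639  -5.11229248 131.50541754] [ 0.7961294   1.08317263 -1.68625323] 26.917906580600715
green [443.5  -4.9  47.5 128.5] red [442.7  -4.5  55.9  64. ]
```

>>> move_arm(plan=[[[0,0,3],0,1],[[0,0,2.5],0,1],[[3.55,2.97,0],0,1],[[3.55,2.97,0],0,1],[[3.55,2.97,0],0,1]])

```text
time_s: 11.0
ee_pos: [549.6, 84.9, 184.9]
ee_rot: [180.0, 0.0, 15.2]
force: [0.9, -0.4, -1.9]
gripper_width: 26.5
gripper_force: 25.0
```

>>> move_arm(plan=[[[3.55,2.97,0],0,1],[[3.55,2.97,0],0,1],[[0,0,-2],0,1],[[0,0,-1.4],0,1],[[0,0,0],0,1]])

```text
time_s: 11.5
ee_pos: [617.9, 143.3, 147.6]
ee_rot: [-180.0, 0.4, 15.3]
force: [-0.8, 0.1, -0.4]
gripper_width: 26.9
gripper_force: 25.0
```

>>> move_arm(plan=[[[0,0,0],0,1],[[0,0,0],0,1]])

```text
time_s: 11.7
ee_pos: [620.3, 143.2, 152.2]
ee_rot: [180.0, -0.1, 15.2]
force: [0.7, -1.3, -0.4]
gripper_width: 26.5
gripper_force: 25.0
```

Run:
```python
from h import *
for n in ['side','top']:
    p=env.grab_frame(n); c=cloud(p)
    if n=='side': save(p,'s3.png',(240,100,420,240),4)
    s=env.state(); z=s['ee_pos'][2]; print(s['ee_pos'],s['force'],s['gripper_width'])
    q=disc(c,620,143,z-8,z-1,55); print(n,'green',mid(q) if len(q) else 0)
p=env.grab_frame('side');c=cloud(p);print('red',mid(disc(c,443,-6,61,68,70)),mid(disc(c,443,-6,79,87,30)))
```

```text
[620.36281152 143.27192233 152.50401972] [-0.76633801 -0.07617268 -0.41659859] 26.69106058233127
side green [619.6 143.5  47.9 148.3]
[620.32530175 143.27727947 152.5152619 ] [ 0.54238646  0.35717718 -0.50829155] 26.55159345931333
top green [616.4 114.9  36.9 147.4]
red [443.8  -3.9  57.4  64. ] [442.2  -3.9  14.6  83.7]
```

View pics/s3.png

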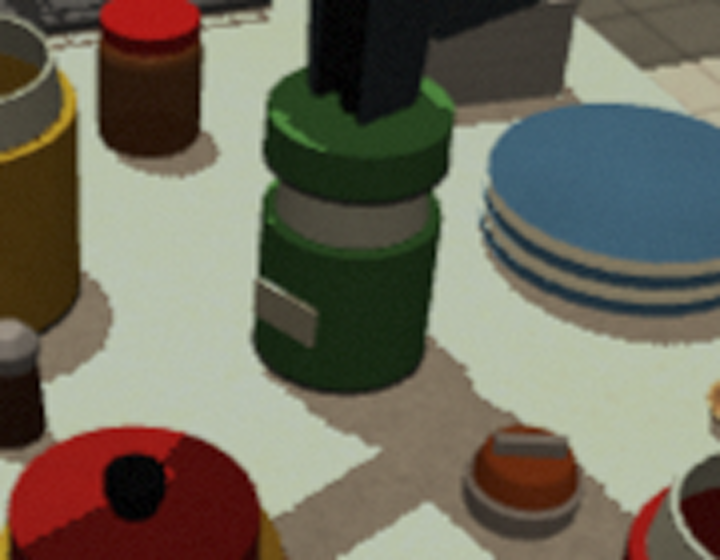

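The green lid is level and centred over its canister (crop 358,140). Nudging 1 mm and lowering.

>>> move_arm(plan=[[[0.05,0.1,-1],0,1],[[0,0,-1],0,1],[[0,0,-0.6],0,1],[[0,0,-0.3],0,1],[[0,0,-0.1],0,1]])

```text
time_s: 12.35
ee_pos: [619.8, 144.2, 122.0]
ee_rot: [180.0, 0.1, 15.2]
force: [-3.5, -0.5, 8.7]
gripper_width: 26.7
gripper_force: 25.0
```

>>> move_arm(plan=[[[0,0,0],0,1],[[0,0,-0.1],0,1],[[0,0,0],0,1],[[0,0,0],0,1]])

```text
time_s: 12.75
ee_pos: [620.1, 144.3, 122.1]
ee_rot: [180.0, -0.0, 15.2]
force: [-2.9, -1.2, 8.6]
gripper_width: 26.4
gripper_force: 25.0
```

>>> move_arm(plan=[[[0,0,-0.1],0,1],[[0,0,0],0,1],[[0,0,0],0,1]])

```text
time_s: 13.05
ee_pos: [620.2, 144.3, 122.0]
ee_rot: [180.0, -0.0, 15.2]
force: [-5.9, -1.2, 12.7]
gripper_width: 26.5
gripper_force: 25.0
```

Run:
```python
from h import *
p=env.grab_frame('side'); c=cloud(p)
s=env.state(); print(s['ee_pos'],s['force'])
q=disc(c,621,144,113,123,55); print(len(q),mid(q))
```

```text
[620.14692802 144.35769192 122.04940196] [-5.69601625 -1.30417359 12.18611875]
675 [618.5 145.3  48.1 118.2]
```

>>> move_arm(plan=[[[0,0,0.1],0,0.5],[[0,0,0],0,0.3],[[0,0,0],0,0.3],[[0,0,0],0,0.3],[[0,0,1.5],0,0.3]])

```text
time_s: 13.6
ee_pos: [618.9, 144.0, 133.0]
ee_rot: [-180.0, 0.3, 15.2]
force: [-0.2, -0.8, -0.6]
gripper_width: 63.1
gripper_force: 0.0
```

>>> move_arm(plan=[[[0,0,2.5],0,0.3],[[-3.56,-2.99,0],0,0.3],[[-3.56,-2.99,0],0,0.3],[[-3.56,-2.99,0],0,0.3],[[-3.56,-2.99,0],0,0.3]])

```text
time_s: 14.1
ee_pos: [476.5, 23.9, 160.1]
ee_rot: [180.0, 0.0, 15.3]
force: [-0.4, -0.4, 0.2]
gripper_width: 64.0
gripper_force: 0.0
```

>>> move_arm(plan=[[[-3.56,-2.99,0],0,0.3],[[0,0,-2],0,0.3],[[0,0,0],0,0.3],[[0,0,0],0,0.3],[[0,0,0],0,0.3]])

```text
time_s: 14.6
ee_pos: [443.7, -4.7, 141.0]
ee_rot: [180.0, -0.1, 15.3]
force: [0.8, -0.4, -0.1]
gripper_width: 63.9
gripper_force: 0.0
```

Run:
```python
from h import *
p=env.grab_frame('side'); c=cloud(p)
print(env.state()['ee_pos'])
print('green lid',mid(disc(c,621,144,113,123,55)),mid(disc(c,621,144,132,145,40)))
print('red',mid(disc(c,443,-6,61,68,70)),mid(disc(c,443,-6,79,87,30)));cans(c)
```

```text
[443.67036625  -4.71391881 140.98644922]
green lid [618.5 144.6  48.1 118.2] [619.2 143.9  14.2 137.9]
red [443.3  -3.5  57.1  64. ] [443.2  -3.5  14.4  83.7]
can blue 2111 (array([ 457.19347711, -293.68947373]), np.float64(6.285805036822975)) [ 456.7 -294.2   38.4  102.8]
can red 428 (array([ 651.67961372, -164.83502964]), np.float64(2.318345069548343)) [ 650.9 -165.4   45.4  129.3]
can green 522 (array([621.47876321, 145.28659127]), np.float64(7.62188156450032)) [618.8 144.9  47.9 118.1]
can yellow 160 (array([448.32715915, 265.24263458]), np.float64(1.4432114180807858)) [441.1 270.3  54.6 144.1]
```

>>> move_arm(plan=[[[-0.05,0,-4],0,0.3],[[0,0,-2],0,0.3],[[0,0,-1.35],0,0.3],[[0,0,0],0,0.4],[[0,0,0],0,0.6]])

```text
time_s: 15.15
ee_pos: [442.8, -4.8, 67.4]
ee_rot: [180.0, -0.0, 15.3]
force: [0.4, -0.2, 1.1]
gripper_width: 50.6
gripper_force: 0.0
```

>>> move_arm(plan=[[[0,0,0],0,0.8],[[0,0,0],0,1],[[0,0,0],0,1],[[0,0,0],0,1],[[0,0,0],0,1]])

```text
time_s: 15.65
ee_pos: [442.4, -5.1, 67.6]
ee_rot: [180.0, -0.1, 15.2]
force: [-0.2, 0.7, 5.0]
gripper_width: 26.7
gripper_force: 25.0
```

>>> move_arm(plan=[[[0,0,0],0,1],[[0,0,0.5],0,1],[[0,0,1],0,1],[[0,0,2],0,1],[[0,0,0],0,1]])

```text
time_s: 16.15
ee_pos: [443.8, -5.2, 104.1]
ee_rot: [179.9, -0.3, 15.2]
force: [0.8, -0.2, -1.9]
gripper_width: 26.4
gripper_force: 25.0
```

Run:
```python
from h import *
p=env.grab_frame('side'); c=cloud(p)
s=env.state(); z=s['ee_pos'][2]; print(s['ee_pos'],s['force'],s['gripper_width'])
print('red',mid(disc(c,443,-6,z-8,z,65)),'yellow',mid(disc(c,443,-6,33,40,75)))
```

```text
[442.83663865  -5.19105348 102.96743074] [-0.09133828 -1.63309923 -2.38034823] 26.507401554875738
red [443.3  -4.3  57.1 100.4] yellow [445.1  -5.4  64.7  35.9]
```

>>> move_arm(plan=[[[0,0,3.5],0,1],[[0,0,4],0,1],[[0,0,2.5],0,1],[[3.48,-2.69,0],0,1],[[3.48,-2.69,0],0,1]])

```text
time_s: 16.7
ee_pos: [512.1, -59.1, 202.6]
ee_rot: [180.0, -0.1, 15.3]
force: [0.3, 0.4, -0.1]
gripper_width: 26.1
gripper_force: 25.0
```

>>> move_arm(plan=[[[3.48,-2.69,0],0,1],[[3.48,-2.69,0],0,1],[[3.48,-2.69,0],0,1],[[3.48,-2.69,0],0,1],[[0,0,-2],0,1]])

```text
time_s: 17.2
ee_pos: [656.0, -170.7, 181.9]
ee_rot: [179.7, -0.3, 15.1]
force: [-0.5, -0.3, -2.4]
gripper_width: 26.8
gripper_force: 25.0
```

>>> move_arm(plan=[[[0,0,-1.5],0,1],[[0,0,0],0,1],[[0,0,0],0,1],[[0,0,0],0,1]])

```text
time_s: 17.6
ee_pos: [651.1, -166.5, 167.8]
ee_rot: [180.0, -0.1, 15.2]
force: [-0.2, -0.1, -1.1]
gripper_width: 26.7
gripper_force: 25.0
```

Run:
```python
from h import *
p=env.grab_frame('side'); c=cloud(p)
save(p,'s4.png',(340,160,520,320),4)
s=env.state(); z=s['ee_pos'][2]; print(s['ee_pos'],s['force'],s['gripper_width'])
q=disc(c,651,-166,z-7,z-1,65); print('red',mid(q))
print('yellow',mid(disc(c,445,-6,33,40,75)),mid(disc(c,445,-6,51,60,30)));cans(c)
```

```text
[ 651.15272162 -166.4480527   168.09666788] [ 0.72564777  0.44567062 -1.56293316] 26.496599581783855
red [ 651.9 -165.9   57.7  164.3]
yellow [445.2  -3.3  67.   36. ] [444.4  -4.1  15.4  55.7]
can blue 2111 (array([ 457.19863505, -293.72401615]), np.float64(6.307926189602895)) [ 456.  -293.9   38.5  102.8]
can green 847 (array([618.85775287, 143.48640018]), np.float64(7.658779502084684)) [619.7 145.5  48.4 118.1]
can yellow 275 (array([445.92473288, 267.46046022]), np.float64(2.2653161906255335)) [447.1 266.8  55.2 144. ]
```

View pics/s4.png

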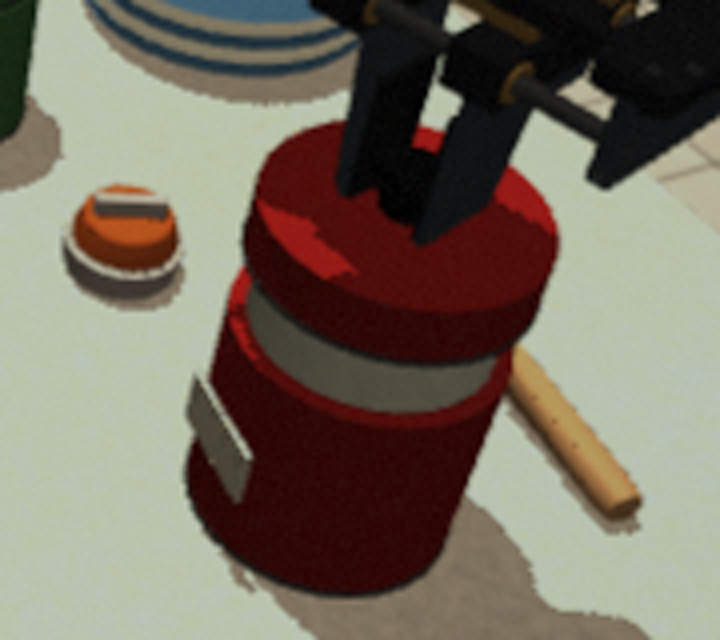

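The red lid is level and centred over the red neck (crop 400,240). Lowering it.

>>> move_arm(plan=[[[0,0.05,-1],0,1],[[0,0,-1],0,1],[[0,0,-0.6],0,1],[[0,0,-0.3],0,1],[[0,0,-0.1],0,1]])

```text
time_s: 18.15
ee_pos: [650.6, -166.0, 136.6]
ee_rot: [-180.0, 0.0, 15.2]
force: [-0.1, -0.1, 0.4]
gripper_width: 26.6
gripper_force: 25.0
```

>>> move_arm(plan=[[[0,0,0],0,1],[[0,0,-0.1],0,1],[[0,0,0],0,1],[[0,0,0],0,1]])

```text
time_s: 18.55
ee_pos: [651.1, -166.1, 136.6]
ee_rot: [180.0, -0.1, 15.2]
force: [0.1, -0.3, 2.7]
gripper_width: 26.7
gripper_force: 25.0
```

Run:
```python
from h import *
p=env.grab_frame('side'); c=cloud(p)
s=env.state(); print(s['ee_pos'],s['force'])
q=disc(c,651,-166,129,138,65); print(len(q),mid(q))
```

```text
[ 651.07849637 -166.12682938  136.57870274] [-1.05606282 -0.20988986  1.67652407]
2044 [ 652.3 -164.6   57.5  133.1]
```

>>> move_arm(plan=[[[0,0,-0.1],0,1],[[0,0,0],0,0.5],[[0,0,0],0,0.3],[[0,0,0],0,0.3],[[0,0,0],0,0.3]])

```text
time_s: 19.1
ee_pos: [650.6, -166.0, 134.6]
ee_rot: [-180.0, 0.0, 15.2]
force: [0.1, -0.1, 0.0]
gripper_width: 55.6
gripper_force: 0.0
```

>>> move_arm(plan=[[[0,0,1.5],0,0.3],[[0,0,2.5],0,0.3],[[-3.44,2.68,0],0,0.3],[[-3.44,2.68,0],0,0.3],[[-3.44,2.67,0],0,0.3]])

```text
time_s: 19.6
ee_pos: [546.3, -85.0, 174.7]
ee_rot: [-180.0, 0.0, 15.2]
force: [0.8, 0.2, 0.0]
gripper_width: 63.7
gripper_force: 0.0
```

>>> move_arm(plan=[[[-3.44,2.68,0],0,0.3],[[-3.44,2.67,0],0,0.3],[[-3.44,2.67,0],0,0.3],[[0,0,-4],0,0.3],[[0,0,-2],0,0.3]])

```text
time_s: 20.1
ee_pos: [442.4, -4.7, 113.9]
ee_rot: [-180.0, 0.0, 15.3]
force: [0.5, -0.5, -0.3]
gripper_width: 63.6
gripper_force: 0.0
```

>>> move_arm(plan=[[[0,0,0],0,0.3],[[0,0,0],0,0.3]])

```text
time_s: 20.3
ee_pos: [444.8, -5.6, 115.3]
ee_rot: [180.0, -0.0, 15.2]
force: [-0.2, -0.1, 0.4]
gripper_width: 63.8
gripper_force: 0.0
```

Run:
```python
from h import *
p=env.grab_frame('side'); c=cloud(p)
print(env.state()['ee_pos'])
print('red lid',mid(disc(c,651,-166,129,138,65)),mid(disc(c,651,-166,147,160,40)))
print('yellow',mid(disc(c,445,-6,33,40,75)),mid(disc(c,445,-6,51,60,30)))
```

```text
[445.43497094  -5.66552728 115.88270293]
red lid [ 651.9 -164.8   57.7  133.2] [ 650.8 -164.3   14.8  152.8]
yellow [445.3  -4.1  66.2  36. ] [444.6  -4.6  14.7  55.5]
```

>>> move_arm(plan=[[[0,0,-4],0,0.3],[[0,0,-2],0,0.3],[[0,0,-1.55],0,0.3],[[0,0,0],0,0.4],[[0,0,0],0,0.6]])

```text
time_s: 20.85
ee_pos: [445.6, -5.7, 40.4]
ee_rot: [180.0, -0.1, 15.2]
force: [0.8, -1.1, 0.6]
gripper_width: 50.8
gripper_force: 0.0
```

>>> move_arm(plan=[[[0,0,0],0,0.8],[[0,0,0],0,1],[[0,0,0],0,1],[[0,0,0],0,1],[[0,0,0],0,1]])

```text
time_s: 21.35
ee_pos: [445.0, -5.6, 40.2]
ee_rot: [180.0, -0.1, 15.2]
force: [-0.3, -0.1, 5.7]
gripper_width: 26.5
gripper_force: 25.0
```

>>> move_arm(plan=[[[0,0,0],0,1],[[0,0,0.5],0,1],[[0,0,1],0,1],[[0,0,2],0,1],[[0,0,0],0,1]])

```text
time_s: 21.85
ee_pos: [446.2, -5.5, 76.6]
ee_rot: [179.9, -0.3, 15.2]
force: [0.5, -0.2, -1.2]
gripper_width: 26.6
gripper_force: 25.0
```

Run:
```python
from h import *
p=env.grab_frame('side'); c=cloud(p)
s=env.state(); z=s['ee_pos'][2]; print(s['ee_pos'],s['force'],s['gripper_width'])
print('yellow',mid(disc(c,443,-6,z-8,z,75)));cans(c)
```

```text
[445.28622424  -5.53776854  75.49946795] [-0.15274198 -0.33546993 -1.06709282] 26.994385501477048
yellow [446.2  -4.   65.7  72.2]
can blue 2117 (array([ 457.14335339, -293.76411452]), np.float64(6.252807325366547)) [ 456.4 -293.8   38.7  102.8]
can red 2620 (array([ 651.91028091, -164.27329335]), np.float64(8.5185086219111)) [ 651.1 -164.8   58.   133.1]
can green 841 (array([618.63886893, 143.06830277]), np.float64(7.647668787579679)) [619.3 144.2  48.5 118. ]
can yellow 233 (array([447.25356904, 266.30491109]), np.float64(1.9914313419326959)) [445.2 267.1  54.6 143.8]
```

>>> move_arm(plan=[[[0,0,4],0,1],[[0,0,4.5],0,1],[[0,0,4],0,1],[[0,0,1.5],0,1],[[0.01,4.52,0],0,1]])

```text
time_s: 22.4
ee_pos: [446.4, 36.9, 216.6]
ee_rot: [179.8, -0.3, 14.9]
force: [1.1, 0.6, -2.9]
gripper_width: 26.7
gripper_force: 25.0
```

>>> move_arm(plan=[[[0.01,4.52,0],0,1],[[0.01,4.52,0],0,1],[[0.01,4.52,0],0,1],[[0.01,4.52,0],0,1],[[0.01,4.52,0],0,1]])

```text
time_s: 22.9
ee_pos: [444.2, 267.3, 213.4]
ee_rot: [180.0, 0.1, 15.2]
force: [0.9, -0.1, -1.5]
gripper_width: 26.7
gripper_force: 25.0
```

>>> move_arm(plan=[[[0,0,-2],0,1],[[0,0,-1.2],0,1],[[0,0,0],0,1],[[0,0,0],0,1],[[0,0,0],0,1]])

```text
time_s: 23.4
ee_pos: [445.5, 265.1, 183.1]
ee_rot: [-180.0, -0.1, 15.1]
force: [0.0, 0.3, -1.9]
gripper_width: 26.7
gripper_force: 25.0
```

Run:
```python
from h import *
p=env.grab_frame('side'); c=cloud(p)
save(p,'s5.png',(140,50,320,210),4)
s=env.state(); z=s['ee_pos'][2]; print(s['ee_pos'],s['force'],s['gripper_width'])
q=disc(c,446,266,z-7,z-1,75); print('yellow',mid(q))
```

```text
[445.54318955 265.15560062 183.30193189] [ 0.03078478  0.20292868 -1.77338602] 26.656925759530775
yellow [445.8 265.4  66.5 178.9]
```

View pics/s5.png

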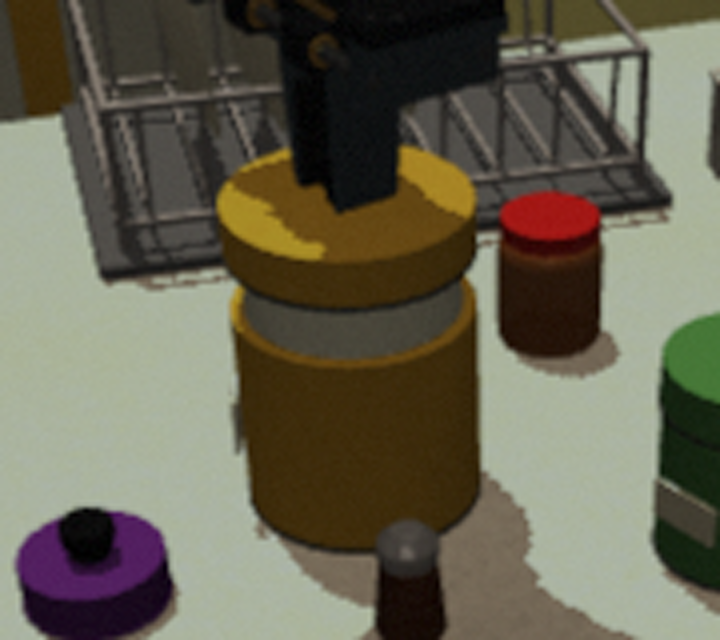

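The yellow lid sits over the neck, about 1–2 mm to the left. Nudging and lowering.

>>> move_arm(plan=[[[0.15,0.1,-1],0,1],[[0,0,-1],0,1],[[0,0,-0.6],0,1],[[0,0,-0.3],0,1],[[0,0,-0.1],0,1]])

```text
time_s: 23.95
ee_pos: [446.1, 266.5, 152.2]
ee_rot: [180.0, 0.1, 15.2]
force: [-0.8, -0.3, 1.2]
gripper_width: 26.6
gripper_force: 25.0
```

>>> move_arm(plan=[[[0,0,0],0,1],[[0,0,-0.1],0,1],[[0,0,0],0,1],[[0,0,0],0,1]])

```text
time_s: 24.35
ee_pos: [446.8, 266.9, 152.2]
ee_rot: [-180.0, -0.1, 15.2]
force: [-0.2, -0.1, 5.1]
gripper_width: 26.9
gripper_force: 25.0
```

Run:
```python
from h import *
p=env.grab_frame('side'); c=cloud(p)
s=env.state(); print(s['ee_pos'],s['force'])
q=disc(c,446,266,142,155,75); print(len(q),mid(q))
```

```text
[446.75724241 266.91973368 152.16581836] [-1.27810921 -0.79057936  4.44118565]
1333 [445.8 267.   66.4 148. ]
```

Top is at 148 with a 5 N contact, so it is seated. Releasing, backing off and checking everything.

>>> move_arm(plan=[[[0,0,0],0,0.5],[[0,0,0],0,0.3],[[0,0,0],0,0.3],[[0,0,0],0,0.3],[[0,0,1.5],0,0.3]])

```text
time_s: 24.9
ee_pos: [445.2, 265.9, 164.7]
ee_rot: [179.9, 0.3, 15.2]
force: [0.1, -0.1, 0.4]
gripper_width: 62.8
gripper_force: 0.0
```

>>> move_arm(plan=[[[0,0,4],0,0.3],[[0,0,4],0,0.3],[[-2,-4,0],0,0.3],[[-2,-4,0],0,0.3],[[-2,-4,0],0,0.3]])

```text
time_s: 25.4
ee_pos: [385.7, 145.6, 246.5]
ee_rot: [180.0, -0.0, 15.3]
force: [-0.5, -1.2, 0.5]
gripper_width: 63.7
gripper_force: 0.0
```

>>> move_arm(plan=[[[0,-4,0],0,0.3],[[0,0,0],0,0.3],[[0,0,0],0,0.3],[[0,0,0],0,0.3],[[0,0,0],0,0.3]])

```text
time_s: 25.9
ee_pos: [386.7, 107.7, 246.3]
ee_rot: [-180.0, 0.0, 15.3]
force: [0.5, -0.3, 0.0]
gripper_width: 64.2
gripper_force: 0.0
```

Run:
```python
from h import *
p=env.grab_frame('side'); c=cloud(p); save(p,'s6.png')
print(env.state()['ee_pos'])
for k,x,y,z,r in [('yellow',446,266,148,64),('red',651,-166,133,55),('green',619,143,118,46),('blue',456,-295,103,37)]:
    q=disc(c,x,y,z-4,z+5,r); A=np.c_[q[:,:2]-[x,y],np.ones(len(q))]
    w=np.linalg.lstsq(A,q[:,2],rcond=None)[0]; print(k,mid(q),'tilt deg',np.degrees(w[:2]).round(2))
```

```text
[386.63701766 107.62241371 246.27763287]
yellow [446.  266.   63.9 148. ] tilt deg [0.17 0.36]
red [ 651.  -165.9   54.9  133.2] tilt deg [0.23 0.35]
green [619.  142.7  46.  118.3] tilt deg [0.23 0.56]
blue [ 456.  -295.    37.   102.9] tilt deg [0.3  0.23]
```

View pics/s6.png

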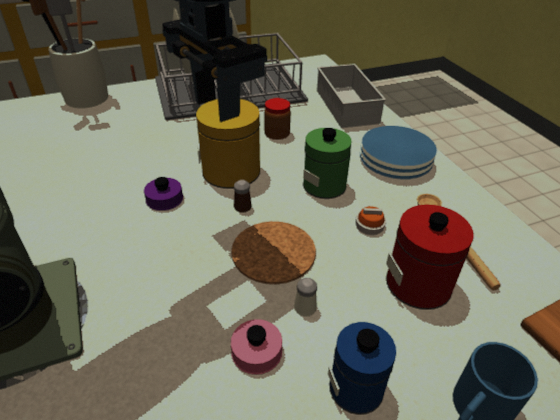

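All four lids are on and level: yellow (228,140), green (327,160), red (430,255) and blue (363,365). Salt (307,296) and pepper (242,195) are standing. Handing in.

```bash
python3 -c "from workcell import env; print(env.job_done())"
```

```text
the job is handed in; nothing more can be done
None
```

The job is handed in at about 26 s of the 102 s: all four lids are fully down and level on the canisters of their own colour, none was dropped, the canisters are where they stood, and salt and pepper are upright.

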